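# Knock a stuck casting out of its mould

## Task

A casting is stuck in the square metal mould that lies on its side on the bench. Turn the mould mouth down over the low metal tray and tap it on the tray until the casting drops out and lies in the tray, then stand the empty mould mouth down on the bench beside the tray. Leave the roll of masking tape and the jar of screws where they are.

Things in the scene. Friction and masses are not known exactly. Their poses are not given: they have to be found in the camera images.
- mould_centre (a point): Square open mould of bare aluminium, 50 x 50 mm outside, 52 mm long, walls 4 mm, 0.15 to 0.24 kg. Point: its centre, 25 mm above the bench at the start, when it lies on a side, mouth level, facing left or away from the robot and left. x: along the mould to its mouth (mouth down: x points down); y: across the two upright sides, 50 mm apart, to grip it by; z: up at the start.
- mould_mouth (a point): Middle of the mould's open mouth, 26 mm from the mould's centre along its x; same axes. Grip firmly (40 N or more): taps can shift it in the grip. The closed end is 26 mm from the centre the other way. Gripped with the fingers leaning about 45 degrees (gripper over the closed end, fingertips towards the mouth), the mould is turned mouth down by leaning the gripper about 45 degrees the other way.
- casting_centre (a point): Casting stuck in the mould: bare brass, 80 g, a square foot 36 x 36 x 12 mm with a round boss 22 mm across, 14 mm long, pointing to the mouth. Point: on its axis, 10 mm from the flat back of the foot; x: along the axis from foot to boss. At the start the back lies against the inside of the closed end, and this point is 12 mm from the mould's centre towards the closed end.
- casting: The casting, origin on the edge of the foot (18 mm off the axis). A sprung rib grips the foot with a friction of about 1.4 to 2.2 times its weight: turned over gently, it stays in. Each tap of the mould's rim on the tray floor lets it slip a little to the mouth, more at higher speed (0.2 to 0.3 m/s at contact is useful). After about 10 mm it is free and falls: one to several taps.
- tray_floor (a point): Low rectangular tray of dark sheet metal, fixed, outside 150 mm (its x) by 130 mm (its y), walls 4 mm thick and 18 mm high. Point: middle of its inner floor, 4 mm above the bench; z up.
- masking_tape: Roll of masking tape lying flat, 84 mm across, 24 mm high; origin at the centre of its underside. A bystander.
- screw_jar: Glass jar of screws, 66 mm across, 96 mm high; origin at the centre of its underside. A bystander.
- mould: The mould; origin at the middle of the side that it lies on at the start, 25 mm from the mould's centre, same axes.
- tray: The tray as above; origin on the bench under its middle.
There are look-alikes about, which are no part of the job. There is more than one size of the mould; the job needs the smaller.

How it is judged:
On the way, in this order (a step that is already met when the one before it is completed fails the run):
1. the mould is held mouth down (within 40 degrees) over the tray, clear of it, with the casting still stuck inside (angle between mould_centre's own x axis and vertical above 2.44 rad and x of mould_centre in the frame of tray_floor between -0.06 and 0.06 m and y of mould_centre in the frame of tray_floor between -0.05 and 0.05 m and distance between mould_centre and casting_centre below 0.024 m and contact force between mould and tray below 0.2 N), for 0.1 s.
2. the mould, mouth down, is tapped on the tray (angle between mould_centre's own x axis and vertical above 2.44 rad and contact force between mould and tray above 3 N).
At the end, for the whole second after the job is handed in: The casting lies at rest inside the tray's walls (its centre less than 35 mm above the tray floor); the empty mould stands mouth down (within 0.15 rad) on the bench, wholly beside the tray, at rest (x of casting_centre in the frame of tray_floor between -0.071 and 0.071 m and y of casting_centre in the frame of tray_floor between -0.061 and 0.061 m and z of casting_centre in the frame of tray_floor below 0.035 m and linear speed of each of casting, mould below 0.03 m/s and angle between mould_centre's own x axis and vertical above 2.99 rad and height (world z) of mould_centre between 0.02 and 0.032 m and (x of mould_centre in the frame of tray_floor above 0.097 m or x of mould_centre in the frame of tray_floor below -0.097 m or y of mould_centre in the frame of tray_floor above 0.087 m or y of mould_centre in the frame of tray_floor below -0.087 m)); the robot touches nothing.
It fails at once if the masking tape is moved more than 40 mm (distance of masking_tape from where it was at the start of the episode above 0.04 m).
It fails at once if the jar of screws is moved more than 40 mm (distance of screw_jar from where it was at the start of the episode above 0.04 m).
It also fails if it takes over 54 s, if anything falls off the work surface, if the arm or the gripper's body presses on something with over 40 N, if the wrist force passes 120 N, or if a joint passes its speed limit or range.

## Robot

A 6-joint arm with a two-finger parallel gripper is mounted at the origin on a cart in front of the work surface, level with it; the furniture and walls round the work are solid. World frame = base frame: x ahead of the robot, y to its left, z up, the work surface at z = 0. Lengths are in m, angles in rad, forces in N, time in s.
With the tool pointing down it reaches from about 0.35 to 0.775 m from the base axis. Payload 7.3 kg.
Tool frame: the origin (TCP) lies at the very end of the fingers, on their centre line; the grasp point (between the pads) lies 19 mm behind it; z points along the fingers, y is the line along which they close (so a half turn about z gives the same grasp; the last joint's range is limited). The gripper opens to 92 mm and grips with 3 to 60 N. Pads are 19 mm wide; open, the fingers measure 130 mm over their backs; the gripper's body (75 mm by 190 mm) begins 47 mm behind the grasp point.
Start: joints at [1.014, 0.342, 1.524, -0, 1.275, -0.146], TCP at [0.21, 0.481, 0.227] pointing down, gripper open.
Joint ranges: [-2.53, 2.53], [-0.77, 2.02], [0.04, 2.7], [-1, 4.14], [0.28, 2.66], [-3.11, 3.11]. Speed limits (rad/s): [2.57, 2.57, 3.14, 3.14, 3.14, 3.14].

## Interface

Orientations are given as a 3x3 rotation matrix whose columns are the frame's x, y, z axes.
In Python, from plant import r, cams gives the robot as it stands.
- The arm moves only by the tool drive_tool, never from a script. Its argument "increments" is a list of rows, each a list of 3 entries, a list of its own where there are three numbers: the shift along the tool's x, y, z as a fraction of full scale, then the turn, a rotation vector about the tool's x, y, z as a fraction of full scale, then the gripper's target within -1 to 1 (fully open at 1, half-way at 0, shut at -1). In form: [[[dx, dy, dz], [ax, ay, az], claw], ...]. A call has 1 to 12 rows; each row shifts and turns the commanded pose from where the row before left it, along the tool's axes as they then stand; what a row does not reach is not made up. Full scale, the value 1, is 0.04 m for a shift and 0.08 rad for a turn. A row lasts 1/10 s, in which the tool goes at most 50 mm and 8.59 degrees, less where a joint would pass 70% of its speed; a pose out of reach is approached as far as the arm can. A call with a number of a shift or a turn outside -1 to 1 is refused whole. A call with a gripper value outside its range is refused whole. The fingers move at their own pace and stop on an object; "newtons" is the grip in N (left out, the last holds). Time passes only in rows, so rows that do not move let the fingers close. It gives the time, the measured TCP pose, the force, the opening and the grip force at its end, in the units of the state.
- r.sense(): the state, without advancing time (a new reading comes with each control period).
- cams.camera(name): name is "scene" or "top" or "wrist"; returns the picture (480x640x3 uint8, red, green, blue); there is no depth.
- cams.camera_info(name): a dict with "K" (3x3 intrinsics, pixels), "k1" (the pictures are not rectified: a ray, as slopes to the right and down, at radius r is drawn at 1 + k1 r^2 times it, then the intrinsics apply), "R" (3x3) and "t" (3): a world point X has camera coordinates R X + t; the wrist camera has in their place "tool_from_camera" (4x4, takes a point from camera to tool coordinates, whose origin is the TCP and whose axes are the flange's). Camera axes: x right, y down, z forward; pixel columns grow to the right and rows downward; lengths in m; the calibration is good to about 2 mm. A picture is of the moment at which its call begins: read the wrist's pose just before it. camera_info takes no time and is no camera call.
- r.close_job(): hands the job in; it is judged then, once.
Trained networks look in the newest picture that a camera, given by its name, has taken for a name from the list of things; names that differ only in an ending like _2 or _b are one class to them, and where a whole thing is asked for, a point or a joint stands for the part that bears it (a point fixed in the world has none). Each returns a list of dicts, best first, with "score" (0 to 1); they miss things now and then, are a little off and sometimes report something else, mostly with a low value. They report only what shows in the picture. A call takes as long as a camera call. They do not tell look-alikes from the thing itself.
- cams.regions_of(camera, label): "mask" (480x640 bool, what is visible of it) and "rect" ([centre column, centre row, width, height] in pixels, round what is visible of it).
The state is a dict: "t": time; "joints": joint angles; "qd": joint speeds; "joint_torque": joint torques, N m; "ee_pos": TCP position; "ee_rot": TCP orientation; "contact_force": force on the tool from outside, world axes, zero at the start; "wrist_torque": the same for the moment, N m; "gripper_width": finger opening in m; "gripper_force": force on a finger pad.
Only numpy, scipy, OpenCV 4.12 (cv2) and the standard library are available. Lean on these libraries where they do the work, as an engineer would, in place of code of your own. Each camera call takes 0.05 s, during which the arm holds its last target. There are 200 camera calls.

## Working session

There is one attempt and no reset: what is moved stays moved. The work goes in short steps, Python scripts to look and compute and a tool call to move; the robot and the scene stay as the last step left them, time stands still between calls to the robot, and variables do not carry over. Pictures are saved under pics/ and viewed, at most 10 in all, crops included, and the job is handed in when it is done.

Besides the shell and the picture viewer there is one more tool, called by a JSON object that holds its "op" and its "data", one argument or row to a line. drive_tool: Moves the arm, as the interface text tells. Shift numbers are shares of 0.04 m and turn numbers shares of 0.08 rad, none past 1 either way. Its arguments: {"type":"object","properties":{"increments":{"type":"array"},"newtons":{"type":"number"}},"required":["increments"]}

```bash
mkdir -p pics; ls; python3 - <<'E'
from plant import r,cams
import cv2,numpy as np
s=r.sense();print(s['t'],s['ee_pos'],np.round(s['ee_rot'],3).tolist(),s['gripper_width'])
for n in ["scene","top"]:
    im=cams.camera(n);cv2.imwrite(f"pics/{n}0.png",im[:,:,::-1])
    i=cams.camera_info(n);print(n,{k:np.round(v,4).tolist() for k,v in i.items()})
    for l in ["mould","tray","masking_tape","screw_jar"]:
        for d in cams.regions_of(n,l): print(n,l,round(d['score'],2),np.round(d['rect']).tolist())
print({k:np.round(v,4).tolist() for k,v in cams.camera_info('wrist').items()})
E
```

```text
pics
0.0 [0.20942915 0.48099129 0.22605189] [[-0.917, 0.399, -0.001], [0.399, 0.917, -0.001], [0.0, -0.001, -1.0]] 0.09181296577588884
scene {'K': [[448.1176, 0.0, 319.3546], [0.0, 448.1176, 252.2434], [0.0, 0.0, 1.0]], 'k1': -0.0213, 'R': [[0.6364, -0.7713, -0.0101], [-0.5385, -0.4348, -0.7218], [0.5523, 0.4648, -0.6921]], 't': [-0.4521, 0.2974, 0.7191]}
scene mould 0.89 [334.0, 297.0, 30.0, 36.0]
scene mould 0.83 [395.0, 344.0, 45.0, 56.0]
scene tray 0.77 [216.0, 260.0, 88.0, 68.0]
scene masking_tape 0.68 [337.0, 239.0, 38.0, 31.0]
scene screw_jar 0.71 [215.0, 259.0, 87.0, 67.0]
scene screw_jar 0.61 [390.0, 232.0, 34.0, 50.0]
top {'K': [[576.6215, 0.0, 322.1714], [0.0, 576.6215, 240.2047], [0.0, 0.0, 1.0]], 'k1': -0.0065, 'R': [[-0.0152, -0.9994, -0.0308], [-0.9874, 0.0198, -0.157], [0.1575, 0.0281, -0.9871]], 't': [-0.129, 0.5745, 0.9992]}
top mould 0.76 [352.0, 270.0, 39.0, 39.0]
top mould 0.58 [445.0, 280.0, 61.0, 52.0]
top tray 0.83 [202.0, 314.0, 90.0, 88.0]
top masking_tape 0.62 [292.0, 195.0, 44.0, 48.0]
top screw_jar 0.74 [349.0, 159.0, 39.0, 46.0]
{'K': [[373.4067, 0.0, 318.5693], [0.0, 373.4067, 245.2014], [0.0, 0.0, 1.0]], 'k1': 0.0124, 'tool_from_camera': [[-0.0008, -0.9607, -0.2777, 0.0733], [1.0, -0.0009, 0.0004, -0.0001], [-0.0006, -0.2777, 0.9607, -0.1584], [0.0, 0.0, 0.0, 1.0]]}
```

View pics/top0.png

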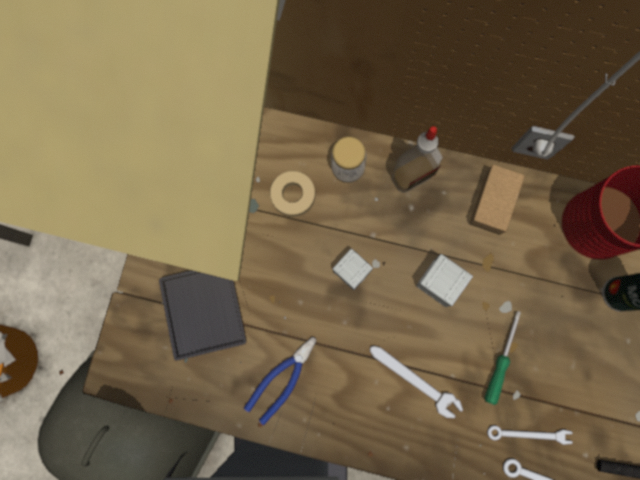

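View pics/scene0.png

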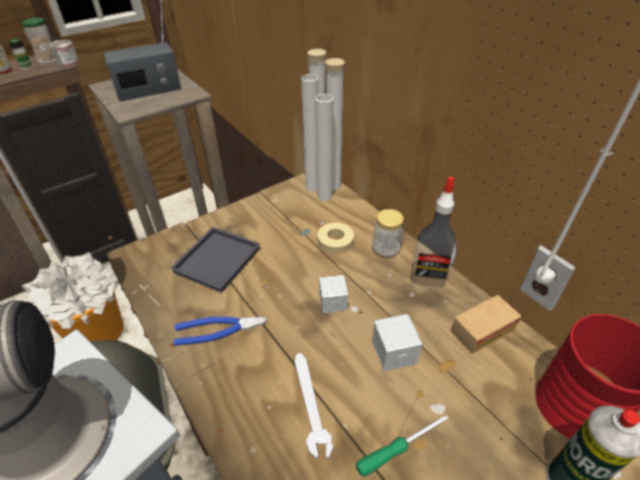

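```bash
cat > h.py <<'E'
from plant import r,cams
import cv2,numpy as np
def info(n):
    i=cams.camera_info(n)
    if 'R' not in i:
        s=r.sense();M=np.array(i['tool_from_camera']);Rt=np.array(s['ee_rot'])
        Rc=Rt@M[:3,:3];c=Rt@M[:3,3]+s['ee_pos'];return np.array(i['K']),i['k1'],Rc.T,-Rc.T@c
    return np.array(i['K']),i['k1'],np.array(i['R']),np.array(i['t'])
def proj(n,X,I=None):
    K,k,R,t=I or info(n);c=np.atleast_2d(X)@R.T+t;p=c[:,:2]/c[:,2:];p=p*(1+k*(p**2).sum(1,keepdims=True))
    return p@K[:2,:2].T+K[:2,2]
def ray(n,uv,z,I=None):
    K,k,R,t=I or info(n);d=(np.atleast_2d(uv)-K[:2,2])/K[0,0];p=d.copy()
    for _ in range(10):p=d/(1+k*(p**2).sum(1,keepdims=True))
    v=np.c_[p,np.ones(len(p))]@R;c=-R.T@t
    return c+v*((z-c[2])/v[:,2])[:,None]
E
python3 - <<'E'
from h import *
for n in ["scene","top"]:
    K,k,R,t=info(n);print(n,-R.T@t,proj(n,[[.21,.481,.227],[0,0,0],[.21,.481,.5]]).round())
print("top tray",ray("top",[[202,314]],.01).round(3),"scene",ray("scene",[[216,260]],.01).round(3))
print("mould",ray("top",[[352,268],[445,280]],.025).round(3).tolist(),ray("scene",[[334,297],[395,344]],.025).round(3).tolist())
print("tape,jar",ray("top",[[292,193]],.012).round(3),ray("scene",[[337,236],[388,252]],.012).round(3))
print("tubes",ray("scene",[[327,195]],0),ray("top",[[240,275],[270,100],[0,225]],.5),ray("top",[[125,260],[265,110]],0))
n="top";im=cams.camera(n)
a=im[235:315,320:480];b=cams.camera("scene")[265:375,310:430]
w=cams.camera("wrist");print(info("wrist")[3])
cv2.imwrite("pics/c1.png",np.hstack([cv2.resize(a,(400,200),interpolation=2),cv2.resize(b,(400,366),interpolation=2)[:200]*0+cv2.resize(b,(400,200),interpolation=2)])[:,:,::-1])
cv2.imwrite("pics/w1.png",w[:,:,::-1])
E
```

```text
scene [ 0.05073626 -0.55361195  0.70773331] [[ -20.  160.]
 [  41.  435.]
 [-106.   16.]]
top [ 0.40789976 -0.16829238  1.07249101] [[-111.  478.]
 [ 248.  571.]
 [-327.  548.]]
top tray [[0.444 0.085 0.01 ]] scene [[0.444 0.078 0.01 ]]
mould [[0.523, -0.192, 0.025], [0.498, -0.36, 0.025]] [[0.515, -0.2, 0.025], [0.496, -0.355, 0.025]]
tape,jar [[ 0.669 -0.082  0.012]] [[ 0.674 -0.084  0.012]
 [ 0.703 -0.206  0.012]]
tubes [[0.79622893 0.0446171  0.        ]] [[ 0.46563408 -0.0692259   0.5       ]
 [ 0.6493592  -0.09949458  0.5       ]
 [ 0.52175975  0.17972635  0.5       ]] [[ 0.54852542  0.23662438  0.        ]
 [ 0.83984133 -0.02955589  0.        ]]
[-0.52508339 -0.03609698  0.39011159]
```

View pics/c1.png

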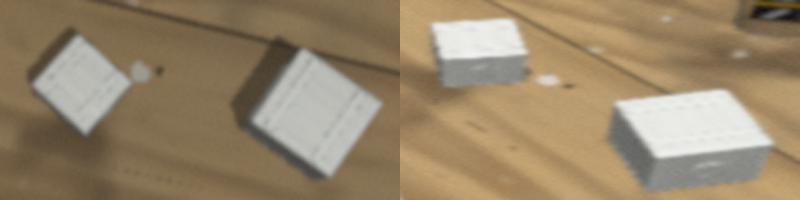

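View pics/w1.png

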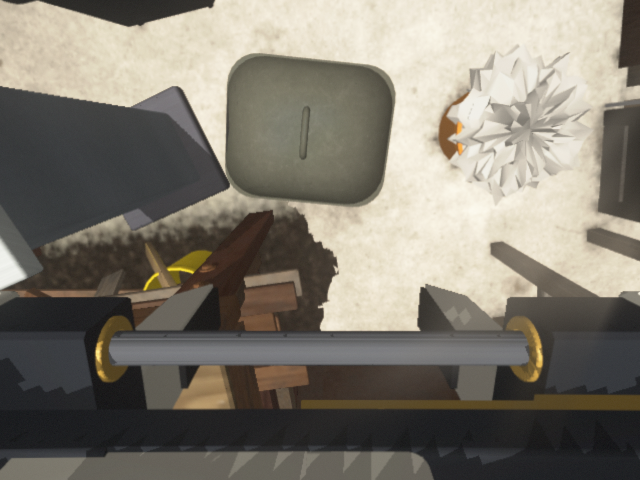

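Pictures: small mould at top (352,268) / scene (334,297), its dark mouth side facing up-left in the top view (away and left). Candidates for "mould": the one at top (352,268), about 39 px, and its look-alike at (445,280), about 55 px. The crop confirms the first is smaller, so I take it. The tray is at (202,314), the tape at (292,193) and the jar at (349,159). A yellow board hangs above the back left.

```bash
python3 - <<'E'
from h import *
top=cams.camera("top")
def rectw(c,z):
    b=cv2.boxPoints(cv2.minAreaRect(c));w=ray("top",b,z);e=np.diff(np.r_[w,w[:1]],axis=0)[:,:2]
    print(w[:,:2].mean(0).round(4),np.linalg.norm(e,axis=1).round(4),np.degrees(np.arctan2(e[:,1],e[:,0])).round(1))
for u,v in [(352,268),(445,280)]:
    g=cv2.cvtColor(top,cv2.COLOR_RGB2GRAY);m=np.zeros_like(g);m[v-35:v+35,u-35:u+35]=(g[v-35:v+35,u-35:u+35]>140)
    c=max(cv2.findContours(m,0,2)[0],key=cv2.contourArea);print(cv2.contourArea(c));rectw(c,.05 if u<400 else .068)
d=cams.regions_of("top","tray")[0];c=max(cv2.findContours(d['mask'].astype(np.uint8),0,2)[0],key=cv2.contourArea);rectw(c,.018)
for z in (.5,.6,.7,.8):
    P=ray("top",[[240,278],[270,100],[0,225]],z);print(z,P.round(2).tolist(),proj("scene",P).round().tolist())
print("pliers",ray("top",[[313,340],[248,408],[262,420],[290,355]],0).round(3).tolist())
I=info("top")
E
```

```text
757.0
[ 0.5198 -0.1924] [0.0498 0.0518 0.0494 0.0516] [ -42.5 -133.2  137.2   47.2]
1349.5
[ 0.4949 -0.3542] [0.0638 0.0671 0.0633 0.0667] [ -36.8 -127.   142.8   53.4]
[0.4489 0.084 ] [0.1387 0.1566 0.1355 0.1568] [ -79.3 -167.8  100.7   13.4]
0.5 [[0.46, -0.07, 0.5], [0.65, -0.1, 0.5], [0.52, 0.18, 0.5]] [[238.0, 41.0], [341.0, 12.0], [162.0, 0.0]]
0.6 [[0.45, -0.09, 0.6], [0.61, -0.11, 0.6], [0.5, 0.12, 0.6]] [[230.0, -43.0], [330.0, -60.0], [159.0, -66.0]]
0.7 [[0.44, -0.1, 0.7], [0.57, -0.12, 0.7], [0.48, 0.06, 0.7]] [[221.0, -157.0], [315.0, -160.0], [155.0, -157.0]]
0.8 [[0.43, -0.12, 0.8], [0.52, -0.14, 0.8], [0.46, -0.0, 0.8]] [[207.0, -317.0], [294.0, -303.0], [150.0, -291.0]]
pliers [[0.394, -0.118, 0.0], [0.274, 0.001, 0.0], [0.253, -0.024, 0.0], [0.368, -0.076, 0.0]]
```

{"op": "drive_tool", "data": {
  "increments": [
    [[-0.72,-0.65,0],[0,0,0],1],
    [[-0.72,-0.65,0],[0,0,0],1],
    [[-0.72,-0.65,0],[0,0,0],1],
    [[-0.72,-0.65,0],[0,0,0],1],
    [[-0.72,-0.65,0],[0,0,0],1],
    [[-0.72,-0.65,0],[0,0,0],1],
    [[-0.72,-0.65,0],[0,0,0],1],
    [[-0.72,-0.65,0],[0,0,0],1],
    [[-0.72,-0.65,0],[0,0,0],1],
    [[-0.72,-0.65,0],[0,0,0],1],
    [[-0.72,-0.65,0],[0,0,0],1],
    [[-0.72,-0.65,0],[0,0,0],1]
  ]
}}

```text
t: 1.95
ee_pos: [0.4024, 0.0557, 0.227]
ee_rot: [[-0.917, 0.4, 0.001], [0.4, 0.917, 0.0], [-0.001, 0.001, -1.0]]
contact_force: [0.2, 1.0, -0.4]
gripper_width: 0.092
gripper_force: 0.0
```

{"op": "drive_tool", "data": {
  "increments": [
    [[-0.72,-0.65,0],[0,0,0],1],
    [[-0.72,-0.65,0],[0,0,0],1],
    [[-0.72,-0.65,0],[0,0,0],1],
    [[-0.72,-0.65,0],[0,0,0],1],
    [[-0.72,-0.65,0.3],[0,0,0],1],
    [[-0.72,-0.65,0.3],[0,0,0],1],
    [[-0.72,-0.65,0.3],[0,0,0],1],
    [[0,0,0.3],[0,0,1],1],
    [[0,0,0.3],[0,0,1],1],
    [[0,0,0.3],[0,0,1],1],
    [[0,0,0],[0,0,1],1],
    [[0,0,0],[0,0,1],1]
  ]
}}

```text
t: 3.15
ee_pos: [0.5138, -0.19, 0.1541]
ee_rot: [[-0.686, 0.727, -0.001], [0.727, 0.686, 0.001], [0.001, -0.0, -1.0]]
contact_force: [-0.2, -0.3, 0.0]
gripper_width: 0.0918
gripper_force: 0.0
```

{"op": "drive_tool", "data": {
  "increments": [
    [[0,0,0],[0,0,1],1],
    [[0,0,0],[0,0,1],1],
    [[0,0,0],[0,0,1],1],
    [[0,0,0],[0,0,1],1],
    [[0,0,0],[0,0,1],1],
    [[0,0,0],[0,0,1],1],
    [[0,0,0],[0,0,1],1],
    [[0,0,0],[0,0,1],1],
    [[0,0,0],[0,0,1],1],
    [[0,0,0],[0,0,1],1],
    [[0,0,0],[0,0,1],1],
    [[0,0,0],[0,0,1],1]
  ]
}}

```text
t: 4.35
ee_pos: [0.5141, -0.1901, 0.1547]
ee_rot: [[0.202, 0.979, 0.0], [0.979, -0.202, 0.0], [0.0, 0.0, -1.0]]
contact_force: [0.4, -0.9, 0.1]
gripper_width: 0.0919
gripper_force: 0.0
```

{"op": "drive_tool", "data": {
  "increments": [
    [[0,0,0],[0,0,1],1],
    [[0,0,0],[0,0,1],1],
    [[0,0,0],[0,0,1],1],
    [[0,0,0],[0,0,1],1],
    [[0,0,0],[0,0,1],1],
    [[0,0,0],[0,0,1],1],
    [[0,0,0],[0,0,0.9],1],
    [[0,0,0],[0,0,0],1]
  ]
}}

```text
t: 5.15
ee_pos: [0.5141, -0.1901, 0.1547]
ee_rot: [[0.684, 0.73, 0.0], [0.73, -0.684, 0.0], [0.0, -0.0, -1.0]]
contact_force: [-0.4, -0.4, 0.9]
gripper_width: 0.0919
gripper_force: 0.0
```

```bash
python3 - <<'E'
from h import *
s=r.sense();print(np.round(s['joints'],3))
I=info("wrist");im=cams.camera("wrist");g=cv2.cvtColor(im,cv2.COLOR_RGB2GRAY)
p=proj("wrist",[[.519,-.193,.05]],I)[0].astype(int);print(p)
cv2.imwrite("pics/w2.png",im[:,:,::-1])
for d in cams.regions_of("wrist","mould"):
    print(round(d['score'],2),np.round(d['rect']))
    mk=d['mask'];print(np.percentile(g[mk],[5,25,50,75,95]))
    for th in (120,150,175):
        c=max(cv2.findContours((mk&(g>th)).astype(np.uint8),0,2)[0],key=cv2.contourArea)
        w=ray("wrist",cv2.boxPoints(cv2.minAreaRect(c)),.05,I);e=np.diff(np.r_[w,w[:1]],axis=0)[:,:2]
        print(th,w[:,:2].mean(0).round(4),np.linalg.norm(e,axis=1).round(4),np.degrees(np.arctan2(e[:,1],e[:,0])).round(1))
E
```

```text
[-0.494  0.45   1.567  0.     1.124  0.259]
[324 242]
0.96 [327. 232.  69.  74.]
[140. 167. 251. 252. 253.]
120 [ 0.5242 -0.1893] [0.048  0.0578 0.0509 0.0578] [ -43.2 -131.4  136.8   45.7]
150 [ 0.524  -0.1896] [0.048  0.0571 0.0509 0.0571] [ -43.2 -131.4  136.8   45.7]
175 [ 0.5193 -0.1946] [0.0487 0.0434 0.0509 0.0434] [ -43.2 -131.4  136.8   45.7]
0.69 [422. 382.  74.  34.]
[107. 127. 227. 233. 237.]
120 [ 0.498  -0.3411] [0.0463 0.0261 0.0474 0.0261] [ -38.6 -124.3  141.6   53.4]
150 [ 0.4981 -0.3417] [0.0455 0.0251 0.0465 0.0252] [ -38.6 -124.3  141.6   53.5]
175 [ 0.4986 -0.3418] [0.0462 0.024  0.0471 0.0239] [ -43.  -127.5  137.    50.2]
```

View pics/w2.png

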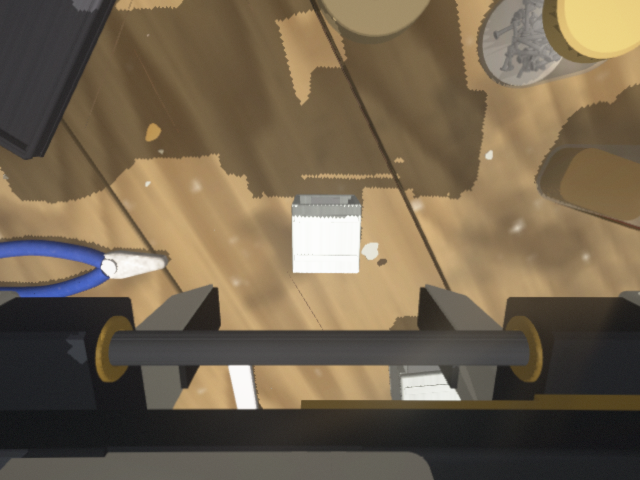

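The wrist view shows the mould at (326,239), with its open mouth at the top edge (row about 205) on the tool's +x side. That confirms the choice. The pliers are to its left, and the jar and tape are above it.

```bash
python3 - <<'E'
from h import *
I=info("wrist");s=r.sense()
w=ray("wrist",[[292,205],[360,205],[360,273],[292,273]],.05,I);e=np.diff(np.r_[w,w[:1]],axis=0)[:,:2]
print(w[:,:2].mean(0),np.linalg.norm(e,axis=1).round(4),np.degrees(np.arctan2(e[:,1],e[:,0])).round(1))
c=np.r_[w[:,:2].mean(0),.025]
Rt=s['ee_rot'];print("mould in tool",Rt.T@(c-s['ee_pos']))
# target: lean th=.65 about tool y, sign: z_t -> +x side
th=.64;a=np.radians(46.5);m=np.array([np.cos(a),np.sin(a),0]);k=np.array([0,0,1.])
z=m*np.sin(th)-k*np.cos(th);g=c+[0,0,.003];tcp=g+.019*z
pre=tcp-.09*z
print("tcp",tcp,"pre",pre,"move pre in current tool",Rt.T@(pre-s['ee_pos'])/.04)
E
```

```text
[ 0.52151561 -0.19221607] [0.0484 0.0514 0.0509 0.0514] [ -43.  -131.3  137.    45.9]
mould in tool [0.0035009  0.00692311 0.12969854]
tcp [ 0.52932618 -0.18398546  0.01276018] pre [ 0.49232878 -0.22297258  0.0849488 ] move pre in current tool [-0.97231462  0.16332164  1.74364464]
```

{"op": "drive_tool", "data": {
  "increments": [
    [[-0.5,0.08,0.5],[0,0,0],1],
    [[-0.47,0.08,0.5],[0,0,0],1],
    [[0,0,0.74],[0,0,0],1],
    [[0,0,0],[0,1,0],1],
    [[0,0,0],[0,1,0],1],
    [[0,0,0],[0,1,0],1],
    [[0,0,0],[0,1,0],1],
    [[0,0,0],[0,1,0],1],
    [[0,0,0],[0,1,0],1],
    [[0,0,0],[0,1,0],1],
    [[0,0,0],[0,1,0],1],
    [[0,0,0],[0,0,0],1]
  ],
  "newtons": 55
}}

```text
t: 6.45
ee_pos: [0.4913, -0.2238, 0.0841]
ee_rot: [[0.549, 0.729, 0.408], [0.584, -0.684, 0.437], [0.598, -0.001, -0.802]]
contact_force: [0.2, -0.6, -0.7]
gripper_width: 0.0921
gripper_force: 0.0
```

```bash
python3 - <<'E'
from h import *
s=r.sense();print(np.round(s['joints'],3));Rt=s['ee_rot'];p=s['ee_pos']
print("to tcp",Rt.T@(np.array([.5293,-.1840,.0128])-p)/.04)
I=info("wrist");im=cams.camera("wrist");cv2.imwrite("pics/w3.png",im[:,:,::-1])
c=np.array([.5215,-.1922,.025]);a=np.radians(46.5);m=np.array([np.cos(a),np.sin(a),0]);n=np.array([-m[1],m[0],0])
print(proj("wrist",[c+i*.026*m+j*.025*n+[0,0,.025] for i,j in [(1,1),(1,-1),(-1,-1),(-1,1)]],I).round())
E
```

```text
[-0.937  0.582  1.799  0.749  1.042 -0.665]
to tcp [0.03798104 0.01466708 2.25139189]
[[276. 205.]
 [358. 205.]
 [361. 288.]
 [272. 288.]]
```

View pics/w3.png

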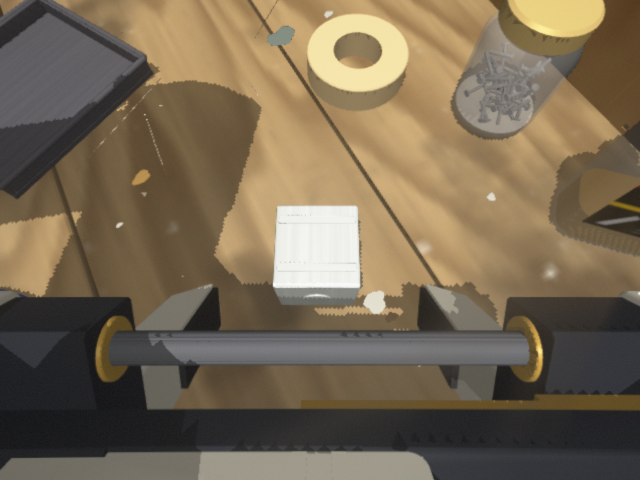

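The projected mould outline matches the picture (columns 274–359, rows 206–288), so I go in and grip.

{"op": "drive_tool", "data": {
  "increments": [
    [[0.02,0,0.75],[0,0,0],1],
    [[0.02,0,0.75],[0,0,0],1],
    [[0,0,0.75],[0,0,0],1],
    [[0,0,0],[0,0,0],-1],
    [[0,0,0],[0,0,0],-1],
    [[0,0,0],[0,0,0],-1],
    [[0,0,0],[0,0,0],-1],
    [[0,0,0],[0,0,0],-1],
    [[0,0,0],[0,0,0],-1]
  ],
  "newtons": 55
}}

```text
t: 7.4
ee_pos: [0.5297, -0.1829, 0.0145]
ee_rot: [[0.548, 0.73, 0.408], [0.586, -0.683, 0.436], [0.597, 0.0, -0.802]]
contact_force: [-1.0, -1.6, 3.7]
gripper_width: 0.0497
gripper_force: 55.0
```

```bash
python3 - <<'E'
from h import *
from scipy.optimize import least_squares
from scipy.spatial.transform import Rotation as Ro
Q=np.array([[1.014,.342,1.524,0,1.275,-.146],[-.494,.45,1.567,0,1.124,.259],[-.937,.582,1.799,.749,1.042,-.665]])
P=np.array([[.2094,.481,.2261],[.5141,-.1901,.1547],[.4913,-.2238,.0841]])
def fk(q,p):
    d1,a1,L2,L3,off,a3,T,yo=p
    E=lambda ax,a:Ro.from_euler(ax,a)
    R=E('z',q[0]);x=R.apply([a1,yo,d1]);R=R*E('y',q[1]);x=x+R.apply([0,0,L2]);R=R*E('y',q[2])
    x=x+R.apply([a3,0,0]);R=R*E('z',q[3]);x=x+R.apply([0,0,L3]);R=R*E('y',q[4]);x=x+R.apply([0,off,T]);R=R*E('z',q[5]+np.pi/2)
    return x,R
s=r.sense();print(s['gripper_width'],s['gripper_force'],s['ee_pos'],np.round(s['joints'],3))
Q=np.r_[Q,[s['joints']]];P=np.r_[P,[s['ee_pos']]]
for q in Q: print(fk(q,[0]*8)[1].as_matrix().round(3).tolist())
print(np.round(s['ee_rot'],3).tolist())
f=lambda p:np.concatenate([fk(q,p)[0]-x for q,x in zip(Q,P)])
best=min((least_squares(lambda p:np.r_[f(p),1e-4*np.array(p)],np.random.default_rng(i).uniform(0,.5,8)) for i in range(20)),key=lambda o:o.cost)
print(best.x.round(3),abs(f(best.x)).max())
E
```

```text
0.049672153897115774 54.99938249588013 [ 0.52967252 -0.18291092  0.0144657 ] [-0.827  0.707  1.827  0.878  0.885 -0.745]
[[-0.917, 0.399, 0.0], [0.399, 0.917, 0.001], [-0.0, 0.001, -1.0]]
[[0.684, 0.73, 0.001], [0.73, -0.684, -0.0], [0.0, 0.001, -1.0]]
[[0.55, 0.729, 0.408], [0.583, -0.685, 0.437], [0.598, -0.002, -0.801]]
[[0.548, 0.73, 0.408], [0.586, -0.683, 0.436], [0.597, 0.0, -0.802]]
[[0.548, 0.73, 0.408], [0.586, -0.683, 0.436], [0.597, 0.0, -0.802]]
[ 0.22   0.001  0.508  0.377 -0.001  0.047  0.318  0.077] 0.00028241047709264
```

```bash
cat > kin.py <<'E'
from h import *
from scipy.optimize import least_squares
from scipy.spatial.transform import Rotation as Ro
PR=[.22,.001,.508,.377,-.001,.047,.318,.077]
LO=np.array([-2.53,-.77,.04,-1,.28,-3.11]);HI=np.array([2.53,2.02,2.7,4.14,2.66,3.11])
def fk(q,p=PR):
    d1,a1,L2,L3,off,a3,T,yo=p
    E=lambda ax,a:Ro.from_euler(ax,a)
    R=E('z',q[0]);x=R.apply([a1,yo,d1]);R=R*E('y',q[1]);x=x+R.apply([0,0,L2]);R=R*E('y',q[2])
    x=x+R.apply([a3,0,0]);R=R*E('z',q[3]);x=x+R.apply([0,0,L3]);R=R*E('y',q[4]);x=x+R.apply([0,off,T]);R=R*E('z',q[5]+np.pi/2)
    return x,R
def ik(x,R,q0):
    def f(q):
        a,b=fk(q);return np.r_[(a-x)*5,(R.inv()*b).as_rotvec()]
    o=least_squares(f,np.clip(q0,LO+.01,HI-.01),bounds=(LO,HI));return o.x,np.abs(o.fun).max()
a0=np.radians(46.9)
m0=np.array([np.cos(a0),np.sin(a0),0]);y0=np.cross([0,0,1],m0)
Rg=Ro.from_matrix([[.548,.73,.408],[.586,-.683,.436],[.597,0,-.802]])
def Rt(psi,turn=np.pi/2): # tool orientation with m yaw psi, turned towards mouth down
    return Ro.from_euler('z',psi-a0)*Ro.from_rotvec(y0*turn)*Rg
def tcp(c,R): # mould centre c -> TCP
    return np.array(c)+R.apply(Rg.inv().apply(np.array([.5297,-.1829,.0145])-[.5215,-.1922,.025]))
E
python3 - <<'E'
from kin import *
q0=r.sense()['joints']
for c in ([.446,.083,.08],[.446,.083,.03],[.45,-.04,.026]):
  for d in range(-90,181,20):
    p=np.radians(d);R=Rt(p);b=min((ik(tcp(c,R),R,g) for g in (q0,[0,.6,1.6,-.5,1.5,0],[0,.6,1.6,2,1.5,2],[.3,.3,1.9,0,1.8,-1.])),key=lambda o:o[1])
    if b[1]<.01: print(c,d,b[0].round(2).tolist())
E
```

```text
[0.446, 0.083, 0.08] -90 [-0.51, 0.7, 1.94, 0.84, 1.23, 2.04]
[0.446, 0.083, 0.08] -70 [-0.41, 0.77, 1.72, 0.63, 1.43, 2.03]
[0.446, 0.083, 0.08] -50 [-0.3, 0.84, 1.53, 0.45, 1.61, 1.96]
[0.446, 0.083, 0.08] -30 [-0.17, 0.9, 1.38, 0.28, 1.76, 1.84]
[0.446, 0.083, 0.08] -10 [-0.05, 0.94, 1.28, 0.1, 1.85, 1.67]
[0.446, 0.083, 0.08] 10 [0.07, 0.95, 1.24, -0.09, 1.88, 1.48]
[0.446, 0.083, 0.08] 30 [0.19, 0.94, 1.27, -0.27, 1.82, 1.3]
[0.446, 0.083, 0.08] 50 [0.31, 0.9, 1.37, -0.45, 1.7, 1.14]
[0.446, 0.083, 0.08] 70 [0.41, 0.84, 1.53, -0.62, 1.53, 1.04]
[0.446, 0.083, 0.08] 90 [0.5, 0.77, 1.72, -0.81, 1.33, 0.99]
[0.446, 0.083, 0.08] 170 [0.22, 0.63, 2.58, 3.52, 1.0, 1.6]
[0.446, 0.083, 0.03] -90 [-0.51, 0.8, 1.94, 0.87, 1.16, 1.95]
[0.446, 0.083, 0.03] -70 [-0.41, 0.86, 1.73, 0.64, 1.36, 1.98]
[0.446, 0.083, 0.03] -50 [-0.3, 0.92, 1.53, 0.45, 1.54, 1.93]
[0.446, 0.083, 0.03] -30 [-0.17, 0.97, 1.38, 0.28, 1.69, 1.82]
[0.446, 0.083, 0.03] -10 [-0.05, 1.01, 1.28, 0.1, 1.78, 1.67]
[0.446, 0.083, 0.03] 10 [0.07, 1.02, 1.24, -0.08, 1.8, 1.49]
[0.446, 0.083, 0.03] 30 [0.19, 1.01, 1.28, -0.27, 
[... 302 characters left out ...]
 3.47, 1.21, 1.69]
[0.45, -0.04, 0.026] -90 [-0.71, 0.85, 1.78, 0.68, 1.3, 1.97]
[0.45, -0.04, 0.026] -70 [-0.6, 0.91, 1.58, 0.49, 1.49, 1.94]
[0.45, -0.04, 0.026] -50 [-0.48, 0.96, 1.42, 0.32, 1.65, 1.84]
[0.45, -0.04, 0.026] -30 [-0.35, 1.01, 1.3, 0.14, 1.75, 1.7]
[0.45, -0.04, 0.026] -10 [-0.23, 1.02, 1.25, -0.04, 1.8, 1.53]
[0.45, -0.04, 0.026] 10 [-0.11, 1.02, 1.27, -0.23, 1.76, 1.36]
[0.45, -0.04, 0.026] 30 [0.01, 0.99, 1.36, -0.41, 1.65, 1.21]
[0.45, -0.04, 0.026] 50 [0.12, 0.94, 1.5, -0.58, 1.5, 1.11]
[0.45, -0.04, 0.026] 70 [0.21, 0.88, 1.68, -0.78, 1.3, 1.06]
[0.45, -0.04, 0.026] 150 [0.02, 0.85, 2.56, 3.61, 1.16, 1.72]
[0.45, -0.04, 0.026] 170 [-0.37, 0.96, 2.68, 2.98, 1.43, 1.47]
```

```bash
python3 - <<'E'
from kin import *
s=r.sense();R0=Ro.from_matrix(s['ee_rot']);p=s['ee_pos']+np.array([0,0,.12])
R=Rt(a0);T=tcp([.446,.083,.10],R);print("final tcp",T,R.as_matrix().round(3).tolist())
print("shift in grasp tool",R0.inv().apply(T-p)/.04)
q=s['joints']
for k in range(0,12):q,e=ik(s['ee_pos']+np.array([0,0,.12])*min(1,k/3)+(T-p)*np.clip((k-3)/7,0,1),R0,q);print(k,q.round(2),round(e,4))
for k in range(0,21,2):q,e=ik(T,R0*Ro.from_rotvec([0,-np.pi/2*k/20,0]),q);print(k,q.round(2),round(e,4))
E
```

```text
final tcp [0.43855757 0.07558414 0.08760665] [[0.408, 0.73, -0.548], [0.436, -0.683, -0.586], [-0.802, -0.0, -0.597]]
shift in grasp tool [ 1.83766229 -6.07945677  2.82605295]
0 [-0.83  0.71  1.83  0.88  0.89 -0.74] 0.0
1 [-0.83  0.63  1.81  0.83  0.94 -0.66] 0.0
2 [-0.83  0.57  1.79  0.78  1.01 -0.58] 0.0
3 [-0.83  0.5   1.75  0.74  1.08 -0.5 ] 0.0
4 [-0.79  0.47  1.85  0.78  1.02 -0.53] 0.0
5 [-0.76  0.43  1.94  0.82  0.96 -0.56] 0.0
6 [-0.71  0.41  2.03  0.87  0.9  -0.59] 0.0
7 [-0.66  0.38  2.11  0.93  0.84 -0.62] 0.0
8 [-0.6   0.36  2.18  1.    0.78 -0.66] 0.0
9 [-0.53  0.35  2.25  1.1   0.71 -0.7 ] 0.0
10 [-0.45  0.34  2.31  1.21  0.65 -0.75] 0.0
11 [-0.45  0.34  2.31  1.21  0.65 -0.75] 0.0
0 [-0.45  0.34  2.31  1.21  0.65 -0.75] 0.0
2 [-0.32  0.3   2.23  0.88  0.58 -0.31] 0.0
4 [-0.2   0.3   2.13  0.51  0.6   0.14] 0.0
6 [-0.1   0.33  2.03  0.21  0.69  0.5 ] 0.0
8 [-0.01  0.37  1.93  0.01  0.83  0.74] 0.0
10 [ 0.07  0.44  1.83 -0.12  0.99  0.89] 0.0
12 [ 0.13  0.52  1.72 -0.21  1.15  1.  ] 0.0
14 [ 0.19  0.6   1.62 -0.27  1.31  1.06] 0.0
16 [ 0.23  0.69  1.53 -0.33  1.46  1.11] 0.0
18 [ 0.26  0.78  1.44 -0.38  1.61  1.14] 0.0
20 [ 0.29  0.88  1.35 -0.42  1.76  1.15] 0.0
```

{"op": "drive_tool", "data": {
  "increments": [
    [[0.6,0,-0.8],[0,0,0],-1],
    [[0.6,0,-0.8],[0,0,0],-1],
    [[0.6,0,-0.8],[0,0,0],-1],
    [[0.23,-0.76,0.353],[0,0,0],-1],
    [[0.23,-0.76,0.353],[0,0,0],-1],
    [[0.23,-0.76,0.353],[0,0,0],-1],
    [[0.23,-0.76,0.353],[0,0,0],-1],
    [[0.23,-0.76,0.353],[0,0,0],-1],
    [[0.23,-0.76,0.353],[0,0,0],-1],
    [[0.23,-0.76,0.353],[0,0,0],-1],
    [[0.23,-0.76,0.353],[0,0,0],-1],
    [[0,0,0],[0,0,0],-1]
  ]
}}

```text
t: 8.6
ee_pos: [0.4351, 0.08, 0.0863]
ee_rot: [[0.548, 0.733, 0.402], [0.587, -0.68, 0.44], [0.596, -0.005, -0.803]]
contact_force: [0.4, -0.4, -3.0]
gripper_width: 0.0497
gripper_force: 55.0
```

{"op": "drive_tool", "data": {
  "increments": [
    [[0,0,0],[0,-0.98,0],-1],
    [[0,0,0],[0,-0.98,0],-1],
    [[0,0,0],[0,-0.98,0],-1],
    [[0,0,0],[0,-0.98,0],-1],
    [[0,0,0],[0,-0.98,0],-1],
    [[0,0,0],[0,-0.98,0],-1],
    [[0,0,0],[0,-0.98,0],-1],
    [[0,0,0],[0,-0.98,0],-1],
    [[0,0,0],[0,-0.98,0],-1],
    [[0,0,0],[0,-0.98,0],-1]
  ]
}}

```text
t: 9.6
ee_pos: [0.4392, 0.0757, 0.0875]
ee_rot: [[0.677, 0.73, -0.095], [0.722, -0.684, -0.102], [-0.14, 0.0, -0.99]]
contact_force: [-0.7, -0.0, -3.1]
gripper_width: 0.0498
gripper_force: 55.0
```

{"op": "drive_tool", "data": {
  "increments": [
    [[0,0,0],[0,-0.98,0],-1],
    [[0,0,0],[0,-0.98,0],-1],
    [[0,0,0],[0,-0.98,0],-1],
    [[0,0,0],[0,-0.98,0],-1],
    [[0,0,0],[0,-0.98,0],-1],
    [[0,0,0],[0,-0.98,0],-1],
    [[0,0,0],[0,-0.98,0],-1],
    [[0,0,0],[0,-0.98,0],-1],
    [[0,0,0],[0,-0.98,0],-1],
    [[0,0,0],[0,-0.98,0],-1],
    [[0,0,0],[0,0,0],-1],
    [[0,0,0],[0,0,0],-1]
  ]
}}

```text
t: 10.8
ee_pos: [0.439, 0.0762, 0.0864]
ee_rot: [[0.413, 0.73, -0.544], [0.443, -0.683, -0.58], [-0.795, -0.001, -0.606]]
contact_force: [-0.2, -0.2, -3.5]
gripper_width: 0.05
gripper_force: 55.0
```

```bash
python3 - <<'E'
from h import *
s=r.sense();print(s['t'],s['joints'],s['gripper_width'])
im=cams.camera("scene");w=cams.camera("wrist")
a=cv2.resize(im[150:350,120:390],(540,400),interpolation=2);b=cv2.resize(w,(260,195))
o=np.zeros((400,800,3),np.uint8);o[:,:540]=a;o[:195,540:]=b;cv2.imwrite("pics/d1.png",o[:,:,::-1])
E
```

```text
10.8 [ 0.28775697  0.87432676  1.35240701 -0.42073405  1.7456848   1.15028925] 0.04998834897048614
```

View pics/d1.png

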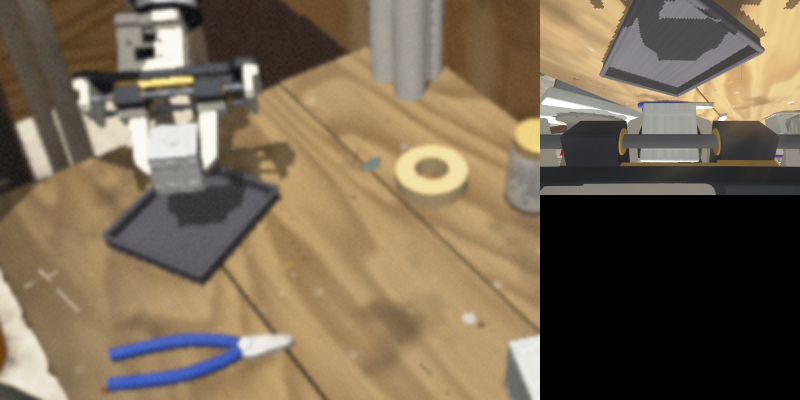

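The picture shows the mould mouth down over the tray (mould at about (175,160) in the crop), with the casting still inside. First tap.

{"op": "drive_tool", "data": {
  "increments": [
    [[0.49,0,0.37],[0,0,0],-1],
    [[0.49,0,0.37],[0,0,0],-1],
    [[0.47,0,0.36],[0,0,0],-1]
  ],
  "newtons": 60
}}

```text
t: 11.2
ee_pos: [0.4391, 0.0762, 0.0154]
ee_rot: [[0.415, 0.73, -0.543], [0.442, -0.683, -0.581], [-0.795, 0.001, -0.606]]
contact_force: [12.2, 20.0, 69.9]
gripper_width: 0.0499
gripper_force: 60.0
```

{"op": "drive_tool", "data": {
  "increments": [
    [[0,0,0],[0,0,0],-1]
  ]
}}

```text
t: 11.3
ee_pos: [0.439, 0.0763, 0.0146]
ee_rot: [[0.414, 0.731, -0.543], [0.443, -0.683, -0.581], [-0.796, -0.0, -0.606]]
contact_force: [-0.7, 0.0, -2.7]
gripper_width: 0.05
gripper_force: 60.0
```

{"op": "drive_tool", "data": {
  "increments": [
    [[-0.5,0,-0.38],[0,0,0],-1],
    [[-0.5,0,-0.38],[0,0,0],-1],
    [[0,0,0],[0,0,0],-1]
  ]
}}

```text
t: 11.6
ee_pos: [0.4404, 0.0766, 0.0676]
ee_rot: [[0.418, 0.73, -0.54], [0.444, -0.683, -0.58], [-0.792, 0.003, -0.61]]
contact_force: [0.2, 0.3, -3.1]
gripper_width: 0.0498
gripper_force: 60.0
```

```bash
cat > look.py <<'E'
import sys
from h import *
s=r.sense();print(s['t'],s['contact_force'],s['gripper_width'],s['ee_pos'])
im=cams.camera("scene");w=cams.camera("wrist")
o=np.zeros((450,800,3),np.uint8);o[:,:420]=cv2.resize(im[170:320,150:290],(420,450),interpolation=2);o[:300,420:]=cv2.resize(w[0:320,120:520],(380,300));cv2.imwrite(sys.argv[1],o[:,:,::-1])
for n in ("scene","wrist"):
    print(n,[(round(d['score'],2),np.round(d['rect']).tolist()) for d in cams.regions_of(n,"casting")])
E
python3 look.py pics/d2.png
```

```text
11.6 [ 0.17862762  0.2731139  -3.05790065] 0.04983389051865828 [0.44036829 0.07656943 0.06762968]
scene []
wrist []
```

{"op": "drive_tool", "data": {
  "increments": [
    [[0.52,0,0.39],[0,0,0],-1],
    [[0.52,0,0.39],[0,0,0],-1],
    [[0,0,0],[0,0,0],-1],
    [[-0.52,0,-0.39],[0,0,0],-1],
    [[-0.52,0,-0.39],[0,0,0],-1],
    [[0,0,0],[0,0,0],-1]
  ]
}}

```text
t: 12.4
ee_pos: [0.4396, 0.0766, 0.066]
ee_rot: [[0.415, 0.731, -0.542], [0.443, -0.683, -0.581], [-0.795, 0.001, -0.607]]
contact_force: [0.4, 0.8, -2.1]
gripper_width: 0.0496
gripper_force: 60.0
```

```bash
python3 look.py pics/d3.png
```

```text
12.4 [ 0.37958216  0.80664644 -2.13403387] 0.04959931292966165 [0.43960623 0.07661971 0.06602632]
scene [(0.51, [214.0, 260.0, 21.0, 20.0])]
wrist [(0.88, [313.0, 233.0, 73.0, 76.0])]
```

View pics/d3.png

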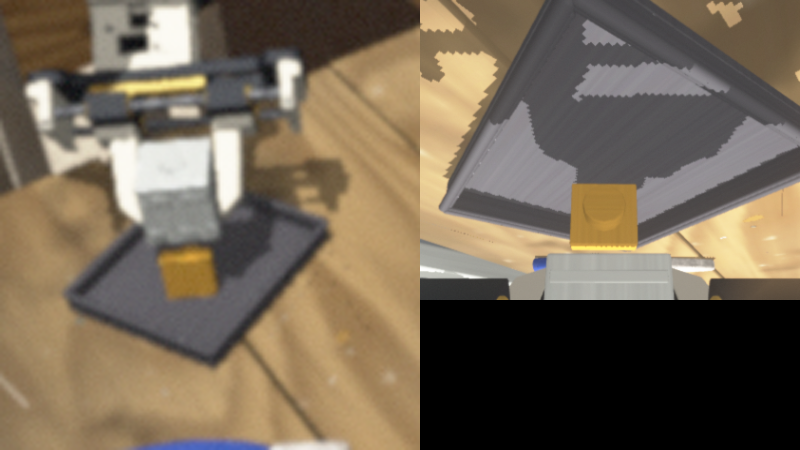

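The casting is on the tray floor at crop (187,272), which is scene (214,260), near the tray's middle. The mould is empty. Next I place it on the tray's right side.

```bash
python3 - <<'E'
from kin import *
s=r.sense();R0=Ro.from_matrix(s['ee_rot']);p=s['ee_pos'];q=s['joints']
R=Ro.from_euler('z',-.593)*R0;m=R.apply(Rg.inv().apply(m0));print("mould x",m)
off=R.apply(Rg.inv().apply(np.array([.5297,-.1829,.0145])-[.5215,-.1922,.025]))
T=np.array([.455,-.08,0])+off;T[2]=p[2]
print(T,"shift",R.inv().apply(T-p)/.04,"down unit",R.inv().apply([0,0,-1]))
for f in np.linspace(0,1,5):q,e=ik(p,Ro.from_euler('z',-.593*f)*R0,q);print(q.round(2),round(e,4))
for f in np.linspace(0,1,4):q,e=ik(p+(T-p)*f,R,q);print(q.round(2),round(e,4))
q,e=ik(T-[0,0,.055],R,q);print(q.round(2),e)
print("casting",ray("scene",[[214,260]],.02),"pliers tip etc see before")
E
```

```text
mould x [ 0.00743272  0.00412749 -0.99996386]
[ 0.44477758 -0.0819458   0.06321349] shift [-0.44415714  3.89343783  0.57048254] down unit [0.79727304 0.00250768 0.60361362]
[ 0.29  0.91  1.36 -0.42  1.71  1.17] 0.0
[ 0.24  0.93  1.31 -0.35  1.77  1.23] 0.0
[ 0.19  0.94  1.28 -0.27  1.81  1.3 ] 0.0
[ 0.14  0.95  1.25 -0.2   1.84  1.37] 0.0
[ 0.08  0.95  1.24 -0.12  1.86  1.45] 0.0
[ 0.08  0.95  1.24 -0.12  1.86  1.45] 0.0
[ 0.01  0.95  1.26 -0.18  1.84  1.39] 0.0
[-0.07  0.94  1.27 -0.24  1.82  1.32] 0.0
[-0.15  0.95  1.26 -0.3   1.81  1.26] 0.0
[-0.15  1.03  1.26 -0.3   1.73  1.29] 2.575717417130363e-13
casting [[0.43585288 0.07202615 0.02      ]] pliers tip etc see before
```

{"op": "drive_tool", "data": {
  "increments": [
    [[-0.4,0,-0.3],[0,0,0],-1],
    [[0,0,0],[0.737,0,0.563],-1],
    [[0,0,0],[0.737,0,0.563],-1],
    [[0,0,0],[0.737,0,0.563],-1],
    [[0,0,0],[0.737,0,0.563],-1],
    [[0,0,0],[0.737,0,0.563],-1],
    [[0,0,0],[0.737,0,0.563],-1],
    [[0,0,0],[0.737,0,0.563],-1],
    [[0,0,0],[0.737,0,0.563],-1],
    [[-0.09,0.78,0.11],[0,0,0],-1],
    [[-0.09,0.78,0.11],[0,0,0],-1],
    [[-0.09,0.78,0.11],[0,0,0],-1]
  ]
}}

```text
t: 13.8
ee_pos: [0.4429, -0.0199, 0.0859]
ee_rot: [[0.589, 0.225, -0.776], [0.135, -0.974, -0.179], [-0.797, 0.001, -0.605]]
contact_force: [0.3, 0.2, -3.2]
gripper_width: 0.0499
gripper_force: 60.0
```

{"op": "drive_tool", "data": {
  "increments": [
    [[-0.09,0.78,0.11],[0,0,0],-1],
    [[-0.09,0.78,0.11],[0,0,0],-1],
    [[0,0,0],[0,0,0],-1],
    [[0,0,0],[0,0,0],-1]
  ]
}}

```text
t: 14.2
ee_pos: [0.4457, -0.0824, 0.0861]
ee_rot: [[0.59, 0.222, -0.776], [0.134, -0.975, -0.177], [-0.796, 0.0, -0.605]]
contact_force: [-0.3, 1.1, -2.3]
gripper_width: 0.0498
gripper_force: 60.0
```

{"op": "drive_tool", "data": {
  "increments": [
    [[0.33,0,0.25],[0,0,0],-1],
    [[0.33,0,0.25],[0,0,0],-1],
    [[0.33,0,0.25],[0,0,0],-1],
    [[0.33,0,0.25],[0,0,0],-1],
    [[0.06,0,0.045],[0,0,0],-1],
    [[0,0,0],[0,0,0],-1]
  ]
}}

```text
t: 14.8
ee_pos: [0.4455, -0.0818, 0.0155]
ee_rot: [[0.588, 0.224, -0.777], [0.135, -0.975, -0.179], [-0.798, -0.0, -0.603]]
contact_force: [0.3, 0.2, -2.2]
gripper_width: 0.0497
gripper_force: 60.0
```

{"op": "drive_tool", "data": {
  "increments": [
    [[0.04,0,0.03],[0,0,0],-1],
    [[0,0,0],[0,0,0],-1]
  ]
}}

```text
t: 15.0
ee_pos: [0.4463, -0.0821, 0.0148]
ee_rot: [[0.59, 0.224, -0.775], [0.135, -0.975, -0.179], [-0.796, 0.001, -0.606]]
contact_force: [0.1, 0.1, -2.2]
gripper_width: 0.049
gripper_force: 60.0
```

{"op": "drive_tool", "data": {
  "increments": [
    [[0.04,0,0.03],[0,0,0],-1],
    [[0,0,0],[0,0,0],-1]
  ]
}}

```text
t: 15.2
ee_pos: [0.4461, -0.0821, 0.0126]
ee_rot: [[0.59, 0.224, -0.776], [0.135, -0.975, -0.179], [-0.796, 0.001, -0.605]]
contact_force: [-0.3, 0.7, -2.4]
gripper_width: 0.0496
gripper_force: 60.0
```

{"op": "drive_tool", "data": {
  "increments": [
    [[0.04,0,0.03],[0,0,0],-1],
    [[0,0,0],[0,0,0],-1]
  ]
}}

```text
t: 15.4
ee_pos: [0.446, -0.082, 0.0103]
ee_rot: [[0.59, 0.224, -0.776], [0.135, -0.975, -0.179], [-0.796, 0.0, -0.605]]
contact_force: [-0.2, -0.4, -2.2]
gripper_width: 0.0497
gripper_force: 60.0
```

{"op": "drive_tool", "data": {
  "increments": [
    [[0.02,0,0.015],[0,0,0],-1],
    [[0,0,0],[0,0,0],-1]
  ]
}}

```text
t: 15.6
ee_pos: [0.446, -0.082, 0.0093]
ee_rot: [[0.589, 0.224, -0.776], [0.135, -0.975, -0.179], [-0.796, 0.0, -0.605]]
contact_force: [-0.5, -0.4, -2.3]
gripper_width: 0.0496
gripper_force: 60.0
```

{"op": "drive_tool", "data": {
  "increments": [
    [[0.02,0,0.015],[0,0,0],-1],
    [[0,0,0],[0,0,0],-1]
  ]
}}

```text
t: 15.8
ee_pos: [0.446, -0.082, 0.0084]
ee_rot: [[0.589, 0.224, -0.776], [0.135, -0.975, -0.179], [-0.796, 0.001, -0.605]]
contact_force: [0.4, 0.4, -2.1]
gripper_width: 0.0498
gripper_force: 60.4
```

```bash
python3 - <<'E'
from h import *
s=r.sense();print(s['contact_force'],s['ee_pos'])
im=cams.camera("scene");cv2.imwrite("pics/e1.png",cv2.resize(im[190:330,200:380],(720,560),interpolation=2)[:,:,::-1])
E
```

```text
[ 0.44417071  0.40552153 -2.13794449] [ 0.44599096 -0.0820278   0.00844615]
```

View pics/e1.png

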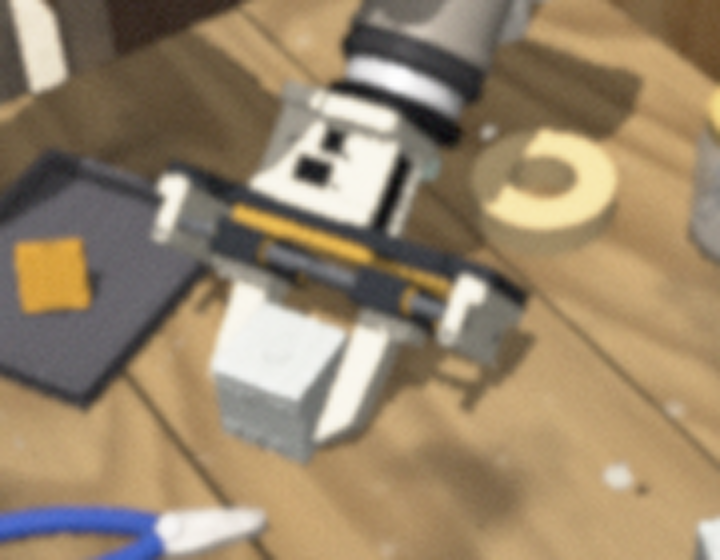

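The picture shows the mould upright at (280,380), beside the tray and barely above the bench. The casting lies in the tray at (52,275). Release.

{"op": "drive_tool", "data": {
  "increments": [
    [[0,0,0],[0,0,0],0.6],
    [[0,0,0],[0,0,0],0.6],
    [[0,0,0],[0,0,0],0.6],
    [[0,0,0],[0,0,0],0.6],
    [[0,0,0],[0,0,0],0.6]
  ]
}}

```text
t: 16.35
ee_pos: [0.446, -0.082, 0.0085]
ee_rot: [[0.589, 0.224, -0.776], [0.135, -0.975, -0.179], [-0.796, 0.001, -0.605]]
contact_force: [1.0, 0.5, 0.2]
gripper_width: 0.0733
gripper_force: 0.3
```

{"op": "drive_tool", "data": {
  "increments": [
    [[-0.2,0,-0.15],[0,0,0],0.6],
    [[-0.4,0,-0.3],[0,0,0],0.6],
    [[-0.6,0,-0.45],[0,0,0],0.6],
    [[-0.6,0,-0.45],[0,0,0],0.6],
    [[-0.6,0,-0.45],[0,0,0],0.6],
    [[0,0,-0.8],[0,0,0],0.6],
    [[0,0,-0.8],[0,0,0],0.6],
    [[0,0,0],[0,0,0],0.6],
    [[0,0,0],[0,0,0],0.6]
  ]
}}

```text
t: 17.25
ee_pos: [0.4949, -0.0706, 0.168]
ee_rot: [[0.591, 0.224, -0.775], [0.135, -0.975, -0.179], [-0.795, 0.001, -0.606]]
contact_force: [0.9, -1.1, -0.7]
gripper_width: 0.0737
gripper_force: 0.0
```

```bash
python3 - <<'E'
from h import *
s=r.sense();print(s['t'],s['contact_force'],s['ee_pos'])
im=cams.camera("scene");w=cams.camera("wrist")
o=np.zeros((480,800,3),np.uint8);o[:,:480]=cv2.resize(im[200:330,190:320],(480,480),interpolation=2);o[:240,480:]=cv2.resize(w,(320,240));cv2.imwrite("pics/e2.png",o[:,:,::-1])
E
```

```text
17.25 [ 0.94590277 -1.11593387 -0.71794203] [ 0.49489172 -0.0705986   0.16798205]
```

View pics/e2.png

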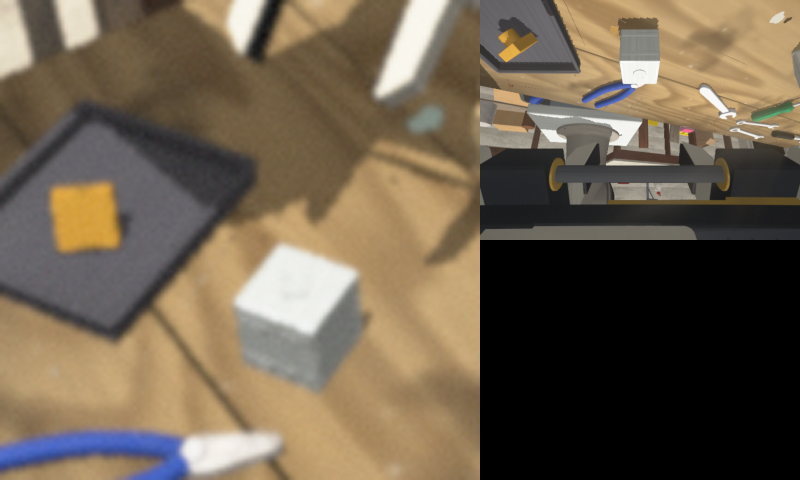

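The mould stands upright at (298,320), closed end up, clear of the tray. The casting lies in the tray at (85,217), and the gripper is away from everything.

```bash
python3 -c "
from plant import r
print(r.close_job())"
```

```text
the job is handed in; nothing more can be done
None
```

I've handed in the job: two taps freed the casting, which lies in the tray, the empty mould stands mouth down on the bench beside it, and the arm never went near the tape or jar; the hand-in returned no verdict.

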